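# Hold the blade safe's sprung lock open with its key

### The arm

A 7-joint arm with a two-finger parallel gripper is mounted at the origin on the work surface. World frame = base frame: x ahead of the robot, y to its left, z up, the work surface at z = 0. Lengths are in m, angles in degrees, forces in N, time in s.
With the tool pointing down it reaches from about 0.425 to 0.875 m from the base axis. Payload 4.7 kg.
Tool frame: the origin (TCP) lies at the very end of the fingers, on their centre line; the grasp point (between the pads) lies env.grip_point_offset behind it (env.grip_point_offset is the distance from the TCP to the grasp point, in m); z points along the fingers, y is the direction in which the jaws open and shut (so a half turn about z gives the same grasp; the last joint's range is limited). The gripper opens to 87 mm and grips with 3 to 60 N. Pads are 19 mm wide; open, the fingers measure 117 mm over their backs; the gripper's body (75 mm by 190 mm) begins 51 mm behind the grasp point.
Start: joints at [67.5, 18.392, -4.016, 83.108, 1.295, 78.541, -3.26], TCP at [0.257, -0.597, 0.223] pointing down, gripper open.
Joint ranges: [-163.93, 163.93], [-17.29, 119.83], [-79.2, 71.16], [3.27, 140.29], [-89.18, 269.18], [5.43, 117.66], [-154.24, 154.24]. Speed limits (degrees/s): [147.25, 147.25, 180, 180, 180, 180, 180].

### API

Orientations are given as [roll, pitch, yaw] about the fixed x, y, z axes, in that order (R = Rz(yaw) Ry(pitch) Rx(roll)).
In Python, from cell import env gives the robot as it stands.
- The arm moves only by the tool send_rows, never from a script. Its argument "plan" is a list of rows, each a list of 7 numbers: the finger opening in mm, from 0 to 87, then the shift along the tool's x, y, z in mm, then the turn, a rotation vector about the tool's x, y, z in rad. A call has 1 to 12 rows; each row shifts and turns the commanded pose from where the row before left it, along the tool's axes as they then stand; what a row does not reach is not made up. A row lasts 1/10 s, in which the tool goes at most 50 mm and 8.59 degrees, less where a joint would pass 70% of its speed; a pose out of reach is approached as far as the arm can. A call is refused whole if a number of a shift passes 50 or a number of a turn 0.15, either way. A call with a gripper value outside its range is refused whole. The fingers move at their own pace and stop on an object; "grip_force" is the grip in N (left out, the last holds). Time passes only in rows, so rows that do not move let the fingers close. It gives the time, the measured TCP pose, the force and the opening at its end, in the units of the state.
- env.get_obs(): the state, without advancing time (a new reading comes with each control period).
- env.read_camera(name): name is "scene" or "top" or "wrist"; returns the picture (420x560x3 uint8, red, green, blue); there is no depth.
- env.get_calibration(name): a dict with "fx", "fy", "cx", "cy" (pixels), "extrinsics" (4x4, takes a point from camera to world coordinates). Camera axes: x right, y down, z forward; pixel columns grow to the right and rows downward; lengths in m; the calibration is good to about 2 mm. A picture is of the moment at which its call begins: read the wrist's pose just before it. get_calibration takes no time and is no camera call; for the wrist camera it gives the pose at the moment of the call.
- env.sign_off(): hands the job in, once; it reports no verdict.
Trained networks look in the newest picture that a camera, given by its name, has taken for a name from the list of things; names that differ only in an ending like _2 or _b are one class to them, and where a whole thing is asked for, a point or a joint stands for the part that bears it (a point fixed in the world has none). Each returns a list of dicts, best first, with "confidence" (0 to 1); they miss things now and then, are a little off and sometimes report something else, mostly with a low value. They report only what shows in the picture. A call takes as long as a camera call.
- env.regions_of(camera, query): "region" (420x560 bool, what is visible of it) and "rect" ([left, top, right, bottom] in pixels, round what is visible of it).
The state is a dict: "time_s": time; "qpos": joint angles; "joint_velocities": joint speeds; "effort": joint torques, N m; "tool_pos": TCP position; "tool_rot": TCP orientation; "force": force on the tool from outside, world axes, zero at the start; "wrist_torque": the same for the moment, N m; "grip_width": finger opening in m.
Only numpy, scipy, OpenCV 4.12 (cv2) and the standard library are available. Lean on these libraries where they do the work, as an engineer would, in place of code of your own. Each camera call takes 0.05 s, during which the arm holds its last target. There are 200 camera calls.

### The job

Swing the hinged door of the small grey blade safe wide open by its upright bar handle and leave it open; that uncovers the lock in the safe's top. Take the key from the wooden block, push it fully home in the lock, working it past the sticky pins, and only then turn it a quarter clockwise. Finish while still gripping the key and holding the sprung lock turned, without disturbing the ruler, rotary cutter or thread spool.

Things in the scene. Friction and masses are not known exactly. Their poses are not given: they have to be found in the camera images.
- safe: Grey steel box 160 deep (its x) x 150 wide (y) x 120 mm tall, fixed to the table; origin at the centre of its underside, front facing -x, turned at most 0.25 rad. The brass lock is in its top, on the middle line, 40 mm ahead of the centre. The sheet door covers the front and folds over the top: a hood 133 mm above the table hides the front 75 mm of the top and the lock, and swings with the door.
- door (a joint): Door angle (rad): 0 shut, stop at 2.0; it starts shut or up to 0.2 ajar. The hinge is vertical, at the safe's front left corner (+y side as the robot sees it); opening is clockwise seen from above, so the free right edge swings out towards the robot, then left. Light friction (about 1 N at the handle) keeps it where it is left; from 1.2 rad it is clear of the lock.
- door_handle (a point): Top end of the door's handle: an upright round steel bar 14 mm thick, 40 mm in front of the door, 125 mm from the hinge along the door, its top 151 mm above the table. The upper 55 mm are free all round (below, two stays join it to the door): pinch it from above from any side. Axes turn with the door: x from the bar towards the door, y along the door towards the hinge.
- door_hinge (a point): Point on the door's vertical hinge axis, 133 mm above the table; axes as those of door_handle.
- key: The only key: black flat head 30 wide (its x) x 8 thick (y) x 30 mm tall; below it a steel blade 12 wide (x) x 4 thick (y) x 34 mm long, the last 7 mm narrowing to 6 wide. Origin at the middle of the head's underside (shoulder), z up. Same after a half turn; about 35 g. It starts upright in the block, shoulder on the block's top 50 mm above the table; lift it straight up 40 mm to free it.
- block: Wooden key block 70 (x) x 60 (y) x 50 mm tall, fixed to the table, with a slot in the middle of its top, long in its x, in which the key stands. Origin at the centre of its underside.
- keyway (a point): Middle of the mouth of the lock's slot, on the cylinder's vertical axis, 122 mm above the table; the key's origin meets it when fully home. x along the slot (parallel to the safe's x until turned; turns with the cylinder), z up. Slot 13.2 x 5.2 mm, chamfered 1.5 mm, 37 mm deep. Sticky sprung pins in its narrow ends, 14 and 24 mm down, give way under a 5 to 15 N push; do not stop below 25 N.
- plug (a joint): Angle of the lock cylinder (rad): 0 at rest, growing clockwise seen from above, stop at 1.6. A spring (0.01 to 0.07 N m) turns it back when the key is let go. The key has up to 0.1 rad of play in the slot.
- ruler: Bystander: clear pink-tinted square ruler 150 x 150 x 4 mm with four upright 35 mm grip posts, lying on the round mat. Origin at the centre of its underside.
- mat: Round grey cutting mat, 300 mm across, 8 mm thick, fixed to the table; origin under its centre.
- cutter: Bystander: pink and black rotary cutter lying flat, about 150 mm long (its x), 18 mm high. Origin near its middle, underside.
- spool: Bystander: thread spool standing upright, 42 mm across, 50 mm tall. Origin at the centre of its underside.

How it is judged (in metres and radians):
On the way, in this order (a step that is already met when the one before it is completed fails the run):
1. the door is swung wide open (value of joint door above 1.2 rad), for 0.2 s.
2. the key is fully home in the lock, not yet turned (horizontal distance between key and keyway below 0.004 m and z of key in the frame of keyway below 0.004 m and angle between key's own z axis and vertical below 0.15 rad and value of joint plug below 0.4 rad), for 0.1 s.
3. the lock is turned a quarter and held (horizontal distance between key and keyway below 0.004 m and z of key in the frame of keyway below 0.004 m and angle between key's own z axis and vertical below 0.15 rad and value of joint plug above 1.4 rad), for 0.5 s.
At the end, for the whole second after the job is handed in: The key is fully home (shoulder within 4 mm of the keyway's mouth, centred within 4 mm, upright within 0.15 rad), the lock cylinder is held at more than 1.4 rad, the fingers still grip the key (over 2 N), and the door stands open by more than 1.1 rad (all of step 3 and value of joint door above 1.1 rad and contact force between the fingers and key above 2 N); the arm keeps its last pose, push and grip.
It fails at once if the ruler is disturbed (moved more than 30 mm) (distance of ruler from where it was at the start of the episode above 0.03 m).
It fails at once if the rotary cutter is disturbed (moved more than 30 mm) (distance of cutter from where it was at the start of the episode above 0.03 m).
It fails at once if the thread spool is disturbed (moved more than 30 mm) (distance of spool from where it was at the start of the episode above 0.03 m).
It also fails if it takes over 61 s, if anything falls off the work surface, if the arm or the gripper's body presses on something with over 40 N, if the wrist force passes 120 N, or if a joint passes its speed limit or range.

## Working session

There is one attempt and no reset: what is moved stays moved. The work goes in short steps, Python scripts to look and compute and a tool call to move; the robot and the scene stay as the last step left them, time stands still between calls to the robot, and variables do not carry over. Pictures are saved under pics/ and viewed, about 8 in all and at most 12, crops included, and the job is handed in when it is done.

Besides the shell and the picture viewer there is one more tool, called after "Call:" as a command line: name --pt "numbers of a row" for each row, then --argument value for the rest. send_rows: Moves the arm, as the interface text tells. Its arguments: {"type":"object","properties":{"plan":{"type":"array"},"grip_force":{"type":"number"}},"required":["plan"]}

```bash
mkdir -p pics; ls
python3 - <<'E'
from cell import env
import cv2, numpy as np
print(env.get_obs(), env.grip_point_offset)
ims=[]
for c in ("scene","top"):
    im=env.read_camera(c); cv2.imwrite(f"pics/{c}0.png",im[:,:,::-1]); k=env.get_calibration(c); print(c,k)
    for q in ("safe","door","key","block","spool","cutter","ruler","door_handle","mat"):
        r=env.regions_of(c,q)
        for d in r[:2]: 
            v,u=np.nonzero(d["region"]); print(c,q,round(d["confidence"],2),np.round(d["rect"]),u.mean().round(1),v.mean().round(1))
E
```

```text
pics
{'time_s': 0.0, 'qpos': array([67.49968024, 18.43968667, -4.01660419, 83.17139774,  1.29370951,
       78.53914399, -3.25908711]), 'joint_velocities': array([ 0.00933977, -0.01093354, -0.02115624,  0.0298855 ,  0.0002726 ,
       -0.02228825, -0.094274  ]), 'effort': array([-3.08963001e-05, -4.91299975e+01, -4.03929558e-01, -3.12531567e+01,
       -6.38940535e-02,  4.36324789e-02,  1.99101046e-04]), 'tool_pos': array([ 0.25695819, -0.59649109,  0.22148522]), 'tool_rot': array([-1.79894940e+02,  3.87443746e-03,  2.33116686e+01]), 'force': array([-0.59235221, -0.06701923,  0.02729378]), 'wrist_torque': array([-0.02433727,  0.02294546,  0.04435626]), 'grip_width': 0.08710009514094628} 0.0187
scene {'fx': 457.2071571616545, 'fy': 457.2071571616545, 'cx': 272.5700453777759, 'cy': 204.58601184935938, 'extrinsics': array([[-0.729017  ,  0.48542222, -0.48259659,  1.17693761],
       [ 0.68441949,  0.52745071, -0.50335446,  0.69311991],
       [ 0.01020648, -0.69725247, -0.71675297,  0.9821724 ],
       [ 0.        ,  0.        ,  0.        ,  1.        ]])}
scene safe 0.66 [177. 158. 26
[... 538 characters left out ...]
.11714435,  0.41730826],
       [-0.99962709,  0.02648921,  0.00663301,  0.05006511],
       [-0.00968822, -0.11693132, -0.99309275,  1.49112392],
       [ 0.        ,  0.        ,  0.        ,  1.        ]])}
top safe 0.94 [271. 144. 332. 213.] 300.0 175.6
top door 0.63 [277. 169. 329. 213.] 303.1 189.4
top block 0.75 [368. 233. 389. 260.] 378.8 246.3
top spool 0.62 [200. 172. 220. 191.] 209.0 182.4
top cutter 0.89 [402. 157. 422. 196.] 410.3 176.4
top ruler 0.65 [122. 211. 178. 259.] 148.2 234.3
top ruler 0.26 [279. 171. 332. 212.] 303.1 189.1
top door_handle 0.95 [279. 169. 329. 216.] 303.5 189.1
top mat 0.65 [107. 194. 202. 283.] 155.7 240.5
top mat 0.54 [279. 170. 332. 212.] 303.2 189.1
```

Run:
```python
import cv2
a=cv2.imread("pics/top0.png")[130:290,190:450]; a=cv2.resize(a,(780,480),interpolation=cv2.INTER_CUBIC); cv2.imwrite("pics/top0c.png",a)
a=cv2.imread("pics/scene0.png")[130:280,120:320]; a=cv2.resize(a,(800,600),interpolation=cv2.INTER_CUBIC); cv2.imwrite("pics/scene0c.png",a)
```

```text
(no output)
```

View pics/top0c.png

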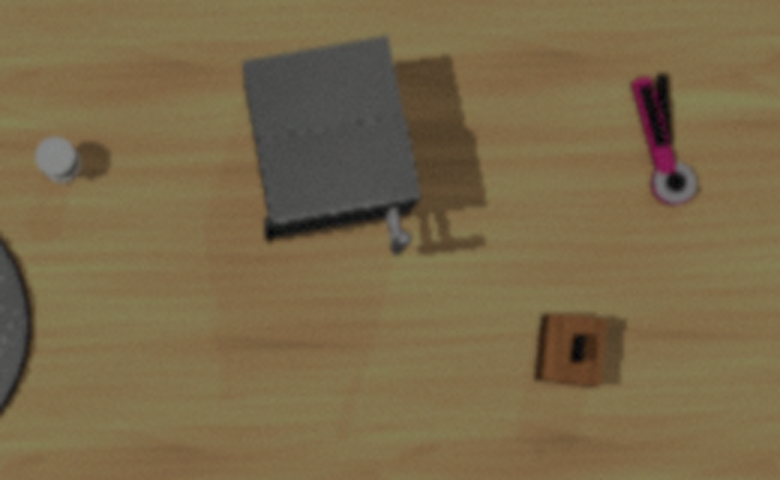

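View pics/scene0c.png

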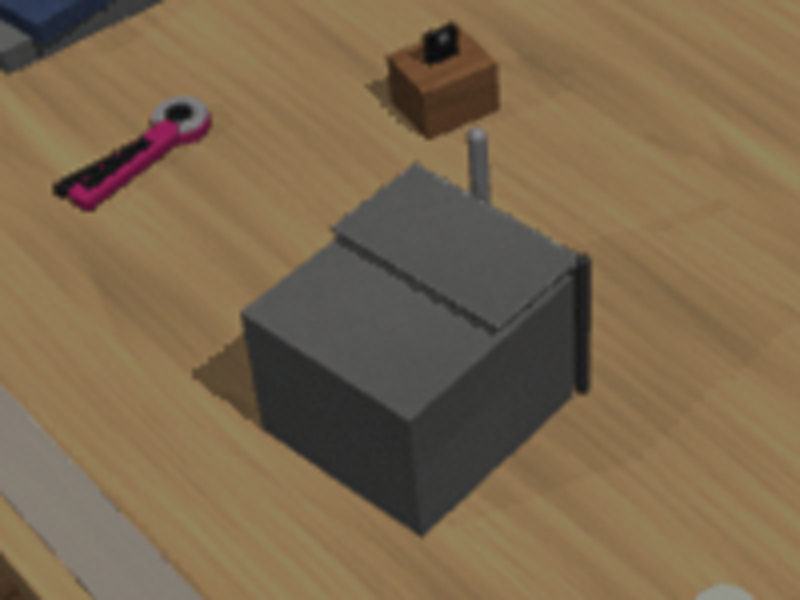

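The top view shows the handle top at about (322,210), the safe's back corners at (272,151) and (319,143), and the key block at (380,246). The door looks almost shut.

```bash
cat > h.py <<'E'
from cell import env
import numpy as np, cv2
from scipy.spatial.transform import Rotation as R
def ray(c,uv,z,k=None):
    k=k or env.get_calibration(c); E=k["extrinsics"]
    d=E[:3,:3]@np.array([(uv[0]-k["cx"])/k["fx"],(uv[1]-k["cy"])/k["fy"],1.]); o=E[:3,3]
    return o+d*(z-o[2])/d[2]
def proj(c,p,k=None):
    k=k or env.get_calibration(c); E=k["extrinsics"]; q=E[:3,:3].T@(np.asarray(p)-E[:3,3])
    return np.array([k["fx"]*q[0]/q[2]+k["cx"],k["fy"]*q[1]/q[2]+k["cy"]])
def st():
    o=env.get_obs(); return o["time_s"],o["tool_pos"],o["tool_rot"],o["force"],o["grip_width"]
E
python3 - <<'E'
from h import *
for n,uv,z in [("BL",(271.7,150.7),.12),("BR",(318.7,142.7),.12),("hoodFR",(328.7,195.7),.133),("hoodFL",(280,205),.133),("handle",(322,210),.151),("keyhead",(383.5,246),.08),("block",(380.5,246.2),.05),("spool",(209,182),.05),("cutter",(410,176),.01)]:
    print(n,ray("top",uv,z).round(3))
for n,uv,z in [("BR",(120+244/4,130+316/4),.12),("BL",(120+413/4,130+420/4),.12),("handle",(120+477/4,130+131/4),.151),("keytop",(120+440/4,130+33/4),.08),("hoodFR",(120+416/4,130+163/4),.133),("hoodFL",(120+582/4,130+257/4),.133)]:
    print("scene",n,ray("scene",uv,z).round(3))
E
```

```text
BL [0.756 0.072 0.12 ]
BR [ 0.777 -0.071  0.12 ]
hoodFR [ 0.612 -0.094  0.133]
hoodFL [0.588 0.051 0.133]
handle [ 0.568 -0.071  0.151]
keyhead [ 0.461 -0.259  0.08 ]
block [ 0.462 -0.257  0.05 ]
spool [0.678 0.274 0.05 ]
cutter [ 0.687 -0.372  0.01 ]
scene BR [ 0.783 -0.062  0.12 ]
scene BL [0.758 0.082 0.12 ]
scene handle [ 0.574 -0.072  0.151]
scene keytop [ 0.467 -0.249  0.08 ]
scene hoodFR [ 0.615 -0.091  0.133]
scene hoodFL [0.593 0.056 0.133]
```

Call:
send_rows --pt "87 32.5 -23.2 -3 0 0 0" --pt "87 32.5 -23.2 -3 0 0 0" --pt "87 32.5 -23.2 -3 0 0 0" --pt "87 32.5 -23.2 -3 0 0 0" --pt "87 32.5 -23.2 -3 0 0 0" --pt "87 32.5 -23.2 -3 0 0 0" --pt "87 32.5 -23.2 -3 0 0 0" --pt "87 32.5 -23.2 -3 0 0 0" --pt "87 32.5 -23.2 -3 0 0 0" --pt "87 32.5 -23.2 -3 0 0 0" --pt "87 0 0 0 0 0 0"

```text
time_s: 2.1
tool_pos: [0.4677, -0.2486, 0.2536]
tool_rot: [-180.0, -0.2, 23.9]
force: [0.0, -0.2, 0.5]
grip_width: 0.0869
```

Run:
```python
from h import *
im=env.read_camera("wrist"); k=env.get_calibration("wrist"); cv2.imwrite("pics/w1.png",im[:,:,::-1])
print(st()); print(k)
for q in("key","block"):
    for d in env.regions_of("wrist",q)[:2]:
        v,u=np.nonzero(d["region"]); r=cv2.minAreaRect(np.c_[u,v].astype(np.float32)); z={"key":.08,"block":.05}[q]
        print(q,d["confidence"],d["rect"],r); b=cv2.boxPoints(r); print(np.array([ray("wrist",p,z,k)[:2] for p in b]).round(4).tolist(), ray("wrist",r[0],z,k))
```

```text
(2.15, array([ 0.46573572, -0.25209106,  0.25317621]), array([ 1.79963505e+02, -6.68744389e-02,  2.36886563e+01]), array([-0.42265112, -0.41898753,  0.16449388]), 0.08686224493403615)
{'fx': 289.79917278397096, 'fy': 289.79917278397096, 'cx': 282.04920822309515, 'cy': 211.13477010189735, 'extrinsics': array([[ 4.00951222e-01, -8.81407787e-01, -2.49716702e-01,
         5.34480661e-01],
       [-9.16099339e-01, -3.85869974e-01, -1.08932844e-01,
        -2.22089448e-01],
       [-3.43920381e-04,  2.72442062e-01, -9.62172128e-01,
         4.14858232e-01],
       [ 0.00000000e+00,  0.00000000e+00,  0.00000000e+00,
         1.00000000e+00]])}
key 0.65 [278.9, 191.2, 298.9, 214.3] ((288.1153869628906, 200.076904296875), (9.15255355834961, 26.625612258911133), 33.690067291259766)
[[0.448, -0.2531], [0.4797, -0.2583], [0.4777, -0.269], [0.4458, -0.264]] [ 0.46297217 -0.26112809  0.08      ]
block 0.77 [256.2, 159.1, 323.9, 230.3] ((287.76922607421875, 194.3461456298828), (49.36831283569336, 57.41146469116211), 33.690067291259766)
[[0.4319, -0.2232], [0.5047, -0.2365], [0.4941, -0.2983], [0.4189, -0.2876]] [ 0.46331893 -0.2611362   0.05      ]
```

View pics/w1.png

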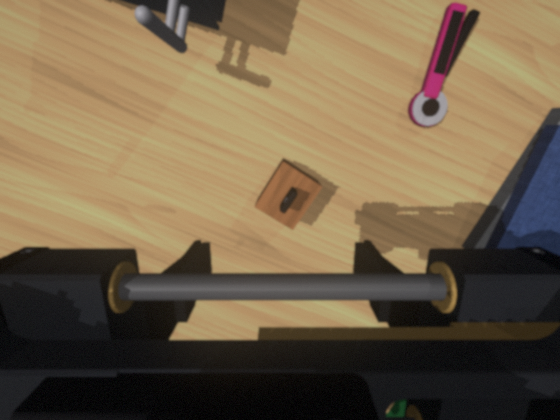

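The wrist view shows the key at about (288,200), turned about -9°, and the handle top at about (147,14).

```bash
cat >> h.py <<'E'
def to(p):
    o=env.get_obs(); Rt=R.from_euler("xyz",o["tool_rot"],degrees=True)
    d=(np.asarray(p)-o["tool_pos"])*1000
    print("from",o["tool_pos"].round(4),o["tool_rot"].round(2),"tool mm",Rt.inv().apply(d).round(1),"norm",np.linalg.norm(d).round())
E
python3 - <<'E'
from h import *
p=ray("wrist",(147,14),.151); print(p); to([.571,-.0725,.22]); print(env.get_obs()["qpos"])
E
```

```text
[ 0.57056246 -0.09358384  0.151     ]
from [ 0.4636 -0.2558  0.2526] [1.7996e+02 3.0000e-02 2.3310e+01] tool mm [ 171.2 -125.9   32.5] norm 215.0
[ 45.23202835   3.83332307 -20.11838888  97.03679375   1.39271059
  79.3563149  -41.79155638]
```

Call:
send_rows --pt "87 22.4 -28.6 0 0 0 0" --pt "87 22.4 -28.6 0 0 0 0" --pt "87 22.4 -28.6 0 0 0 0" --pt "87 22.4 -28.6 0 0 0 0" --pt "87 22.4 -28.6 0 0 0 0" --pt "87 0 0 0 0 0 0.1" --pt "87 0 0 0 0 0 0.1" --pt "87 0 0 0 0 0 0.1" --pt "87 0 0 0 0 0 0" --pt "87 0 0 0 0 0 0" --pt "87 0 0 0 0 0 0"

```text
time_s: 3.35
tool_pos: [0.51, -0.0805, 0.2525]
tool_rot: [180.0, 0.0, 6.1]
force: [-0.2, -0.8, -0.4]
grip_width: 0.0866
```

Run:
```python
from h import *
k=env.get_calibration("wrist"); im=env.read_camera("wrist"); cv2.imwrite("pics/w2.png",im[:,:,::-1]); print(st())
np.save("k2.npy",k["extrinsics"])
```

```text
(3.4, array([ 0.51002371, -0.08023589,  0.25248702]), array([1.79995796e+02, 7.66989931e-03, 6.13614125e+00]), array([-1.16845266,  0.1693719 ,  0.22720135]), 0.08740713996401452)
```

View pics/w2.png

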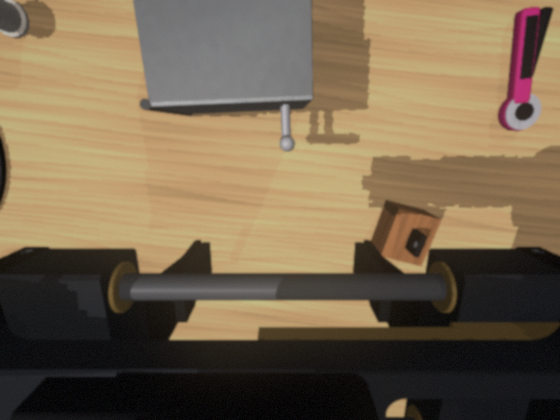

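The handle top is at (288,142) and the hinge post at about (146,103). The door's front edge runs along the row at about 100.

Run:
```python
from h import *
k=env.get_calibration("wrist")
for n,uv,z in [("handle",(288,142),.151),("hinge",(147,102),.133),("hoodFL",(152,101),.133),("hoodFR",(311,99),.133),("keytop",(415,239),.08)]: print(n,ray("wrist",uv,z,k).round(4))
p=ray("wrist",(288,142),.151,k); to([p[0],p[1],.16]); to([p[0],p[1],.115])
```

```text
handle [ 0.5741 -0.0786  0.151 ]
hinge [0.595  0.0527 0.133 ]
hoodFL [0.5963 0.0482 0.133 ]
hoodFR [ 0.6133 -0.0955  0.133 ]
keytop [ 0.4721 -0.2488  0.08  ]
from [ 0.51   -0.0802  0.2525] [1.80e+02 1.00e-02 6.14e+00] tool mm [63.9  5.2 92.5] norm 113.0
from [ 0.51   -0.0802  0.2525] [1.80e+02 1.00e-02 6.14e+00] tool mm [ 63.9   5.2 137.5] norm 152.0
```

Call:
send_rows --pt "87 21 1 10 0 0 0" --pt "87 21 1 10 0 0 0" --pt "87 21 1 20 0 0 0" --pt "87 0 0 30 0 0 0" --pt "87 0 0 30 0 0 0" --pt "87 0 0 30 0 0 0" --pt "0 0 0 6 0 0 0" --pt "0 0 0 0 0 0 0" --pt "0 0 0 0 0 0 0" --pt "0 0 0 0 0 0 0" --pt "0 0 0 0 0 0 0" --pt "0 0 0 0 0 0 0" --grip_force 20

```text
time_s: 4.6
tool_pos: [0.5736, -0.0761, 0.1175]
tool_rot: [180.0, -0.1, 6.1]
force: [0.2, 0.8, -0.4]
grip_width: 0.0472
```

Call:
send_rows --pt "0 0 0 0 0 0 0" --pt "0 0 0 0 0 0 0" --pt "0 0 0 0 0 0 0" --pt "0 0 0 0 0 0 0" --pt "0 0 0 0 0 0 0" --pt "0 0 0 0 0 0 0"

```text
time_s: 5.2
tool_pos: [0.573, -0.0779, 0.1165]
tool_rot: [179.9, 0.0, 6.0]
force: [-0.2, -5.8, 0.5]
grip_width: 0.0132
```

Run:
```python
from h import *
t,p,r,f,g=st(); print(t,p,r,f,g)
H=np.array([.597,.054]); v=p[:2]-H; R0=.1312; a0=np.arctan2(v[1],v[0]); print("r",np.linalg.norm(v),np.degrees(a0), "theta", np.radians(-107.7+8.8)-a0)
Rt=R.from_euler("z",6.1,degrees=True)*R.from_euler("x",180,degrees=True)
# arc cw with the tool yawing nothing
rad=np.linalg.norm(v); n=16; da=-1.5/n
pts=[H+rad*np.array([np.cos(a0+da*i),np.sin(a0+da*i)]) for i in range(n+1)]
for a,b in zip(pts,pts[1:]): print(Rt.inv().apply(np.r_[b-a,0]*1000).round(1)[:2], end=" ")
print(pts[-1])
```

```text
5.2 [ 0.57295028 -0.07791196  0.11649969] [1.79875169e+02 2.52657240e-02 6.04182547e+00] [-0.20195849 -5.79703725  0.45677141] 0.013226047044713784
r 0.1340863682467809 -100.33248120835829 theta 0.02500151355879887
[-11.9  -4.1] [-11.4  -5.2] [-10.9  -6.3] [-10.3  -7.2] [-9.5 -8.2] [-8.7 -9. ] [-7.8 -9.8] [ -6.9 -10.5] [ -5.9 -11.1] [ -4.8 -11.6] [ -3.7 -12. ] [ -2.6 -12.3] [ -1.4 -12.5] [ -0.2 -12.6] [  0.9 -12.5] [  2.1 -12.4] [0.46371727 0.0686584 ]
```

Call:
send_rows --pt "0 -11.9 -4.1 0 0 0 0" --pt "0 -11.4 -5.2 0 0 0 0" --pt "0 -10.9 -6.3 0 0 0 0" --pt "0 -10.3 -7.2 0 0 0 0" --pt "0 -9.5 -8.2 0 0 0 0" --pt "0 -8.7 -9 0 0 0 0" --pt "0 0 0 0 0 0 0"

```text
time_s: 5.9
tool_pos: [0.5025, -0.0459, 0.1164]
tool_rot: [179.7, 0.4, 6.0]
force: [-8.3, -9.1, 5.9]
grip_width: 0.0136
```

Run:
```python
from h import *
t,p,r,f,g=st(); print(t,p,f)
H=np.array([.5905,.0525]); rad=.132
Rt=R.from_euler("z",6.1,degrees=True)*R.from_euler("x",180,degrees=True)
a0=np.arctan2(*(p[:2]-H)[::-1]); print(np.degrees(a0),np.linalg.norm(p[:2]-H))
c=np.array([.506,-.045])
for i in range(1,12):
    b=H+rad*np.array([np.cos(a0-i*.092),np.sin(a0-i*.092)]); print(Rt.inv().apply(np.r_[b-c,0]*1000).round(1)[:2],end=" "); c=b
print(c)
```

```text
5.9 [ 0.50251508 -0.04589697  0.11636883] [-8.33785801 -9.10445078  5.94085912]
-131.80254981138086 0.13199738226690796
[-11.3  -8.8] [ -6.8 -10. ] [ -5.9 -10.6] [ -4.9 -11.1] [ -3.8 -11.5] [ -2.8 -11.8] [ -1.7 -12. ] [ -0.5 -12.1] [  0.6 -12.1] [  1.7 -12. ] [  2.8 -11.8] [0.46042062 0.07493559]
```

Call:
send_rows --pt "0 -11.3 -8.8 0 0 0 0" --pt "0 -6.8 -10 0 0 0 0" --pt "0 -5.9 -10.6 0 0 0 0" --pt "0 -4.9 -11.1 0 0 0 0" --pt "0 -3.8 -11.5 0 0 0 0" --pt "0 0 0 0 0 0 0"

```text
time_s: 6.5
tool_pos: [0.4663, 0.0073, 0.1162]
tool_rot: [-180.0, 0.2, 6.3]
force: [-5.4, -1.7, 2.4]
grip_width: 0.0133
```

Call:
send_rows --pt "0 -2.8 -11.8 0 0 0 0" --pt "0 -1.7 -12 0 0 0 0" --pt "0 -0.5 -12.1 0 0 0 0" --pt "0 0.6 -12.1 0 0 0 0" --pt "0 1.7 -12 0 0 0 0" --pt "0 2.8 -11.8 0 0 0 0" --pt "0 0 0 0 0 0 0" --pt "0 0 0 0 0 0 0" --pt "0 0 0 0 0 0 0"

```text
time_s: 7.4
tool_pos: [0.4602, 0.0774, 0.1161]
tool_rot: [-179.9, 0.1, 6.2]
force: [-1.1, 0.5, -5.8]
grip_width: 0.0132
```

Call:
send_rows --pt "32 0 0 0 0 0 0" --pt "32 0 0 0 0 0 0" --pt "32 0 0 0 0 0 0" --pt "32 0 0 0 0 0 0" --pt "32 0 0 -20 0 0 0" --pt "32 0 0 -40 0 0 0" --pt "32 0 0 -40 0 0 0" --pt "32 20 20 -40 0 0 0" --pt "32 40 35 0 0 0 0" --pt "32 40 35 0 0 0 0" --pt "32 0 0 0 0 0 0" --pt "32 0 0 0 0 0 0"

```text
time_s: 8.6
tool_pos: [0.5651, 0.0007, 0.2555]
tool_rot: [-179.9, 0.1, 6.0]
force: [0.0, -0.9, -0.4]
grip_width: 0.0318
```

Run:
```python
from h import *
k=env.get_calibration("wrist"); im=env.read_camera("wrist"); cv2.imwrite("pics/w3.png",im[:,:,::-1]); print(st())
kt=env.read_camera("top")[130:290,190:450,::-1]; cv2.imwrite("pics/t3.png",np.vstack([cv2.resize(kt,(560,345),interpolation=2)]))
```

```text
(8.65, array([0.56447662, 0.00208253, 0.25612357]), array([-1.79925953e+02,  5.35738831e-02,  6.12409841e+00]), array([ 0.7716055 ,  0.29916196, -0.16447827]), 0.03204964825439025)
```

View pics/w3.png

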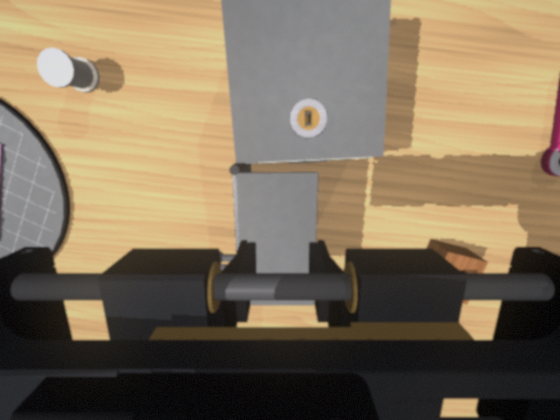

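The door is open (hood turned towards the robot, hinge at about (240,168)), and the lock ring is centred at (308,118).

Run:
```python
from h import *
k=env.get_calibration("wrist"); im=cv2.imread("pics/w3.png")
a,b=ray("wrist",(240,163),.12,k),ray("wrist",(384,156.5),.12,k); d=a-b; print(a,b,"yaw",np.degrees(np.arctan2(-d[0],d[1])),np.linalg.norm(d))
# ring circle by threshold
roi=im[95:142,285:332]; g=cv2.cvtColor(roi,cv2.COLOR_BGR2HSV)
m=((g[:,:,2]>150)|((g[:,:,1]>90)&(g[:,:,2]>60))).astype(np.uint8); c=max(cv2.findContours(m,0,1)[0],key=cv2.contourArea); e=cv2.fitEllipse(c); uv=np.array(e[0])+[285,95]
print(e,uv,ray("wrist",uv,.121,k))
cv2.imwrite("pics/lock.png",cv2.resize(im[60:180,220:400],(720,480),interpolation=2))
for x,y in [(308,118),(308,127),(308,109)]: print(ray("wrist",(x,y),.122,k))
for q,z in (("key",.08),("block",.05)):
    for s in env.regions_of("top",q)[:1]:
        v,u=np.nonzero(s["region"]); print(q,s["confidence"],ray("top",(u.mean(),v.mean()),z))
```

```text
[0.60078081 0.05016672 0.12      ] [ 0.62300651 -0.0947334   0.12      ] yaw 8.720422330115538 0.14659476516490794
((22.9125919342041, 22.35654067993164), (38.028141021728516, 39.60651397705078), 15.280847549438477) [307.91259193 117.35654068] [ 0.6522007  -0.01291017  0.121     ]
[ 0.65157425 -0.01299397  0.122     ]
[ 0.6432299  -0.01410071  0.122     ]
[ 0.65978442 -0.01190502  0.122     ]
key 0.22 [0.67057399 0.26925579 0.08      ]
block 0.86 [ 0.46168094 -0.25344842  0.05      ]
```

View pics/lock.png

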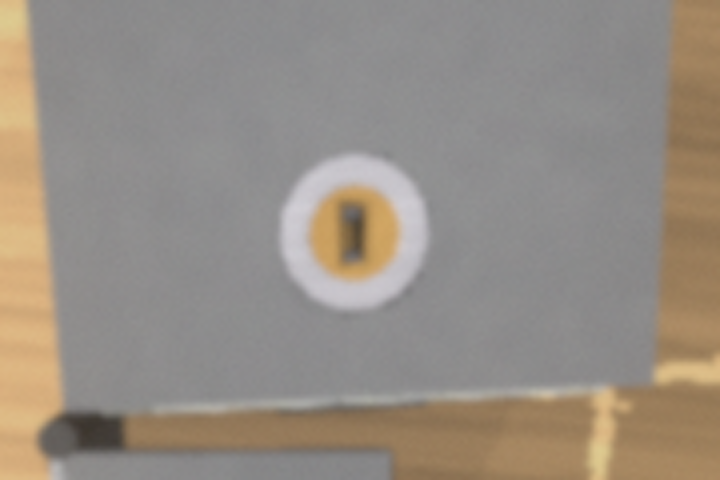

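The slot centre is at (308,118), or world (0.6516, -0.013), and the safe's yaw is 8.7°. Next I go to the key.

Call:
send_rows --pt "60 -23.8 29.1 4.5 0 0 0" --pt "60 -23.8 29.1 4.5 0 0 0" --pt "60 -23.8 29.1 4.5 0 0 0" --pt "60 -23.8 29.1 4.5 0 0 0" --pt "60 -23.8 29.1 4.5 0 0 0" --pt "60 -23.8 29.1 4.5 0 0 0" --pt "60 -23.8 29.1 4.5 0 0 0" --pt "60 -23.8 29.1 4.5 0 0 0" --pt "60 0 0 0 0 0 0.135" --pt "60 0 0 0 0 0 0.135" --pt "60 0 0 0 0 0 0" --pt "60 0 0 0 0 0 0"

```text
time_s: 10.0
tool_pos: [0.4004, -0.2495, 0.2211]
tool_rot: [179.9, -0.1, -9.1]
force: [0.3, -0.2, 0.2]
grip_width: 0.0599
```

Run:
```python
from h import *
env.read_camera("wrist"); k=env.get_calibration("wrist"); im=env.read_camera("wrist"); print(st())
cv2.imwrite("pics/w4.png",im[:,:,::-1])
for q,z in (("key",.08),("block",.05)):
    for d in env.regions_of("wrist",q)[:1]:
        v,u=np.nonzero(d["region"]); r=cv2.minAreaRect(np.c_[u,v].astype(np.float32))
        print(q,d["confidence"],d["rect"],r[0]); b=cv2.boxPoints(r); print(np.array([ray("wrist",p,z,k)[:2] for p in b]).round(4).tolist(), ray("wrist",r[0],z,k))
p=[.465,-.255,.08]; u,v=proj("wrist",p,k).astype(int); print(u,v); u=np.clip(u,70,490);v=np.clip(v,60,360)
cv2.imwrite("pics/w4c.png",cv2.resize(im[v-60:v+60,u-70:u+70,::-1],(700,600),interpolation=2)); print(u-70,v-60)
```

```text
(10.1, array([ 0.40040068, -0.24963829,  0.22089999]), array([ 1.79962429e+02, -3.00072885e-02, -9.15513751e+00]), array([-0.44175178,  0.50372967, -0.06631954]), 0.060106706329740675)
key 0.55 [277.8, 129.2, 286.5, 159.2] (282.0, 141.5)
[[0.4758, -0.2585], [0.4749, -0.2645], [0.4485, -0.2603], [0.4495, -0.2542]] [ 0.46233185 -0.25941254  0.08      ]
block 0.98 [255.5, 106.8, 310.0, 172.0] (281.0, 139.0)
[[0.5018, -0.2351], [0.4925, -0.2928], [0.4238, -0.2834], [0.4337, -0.2222]] [ 0.46396779 -0.25853969  0.05      ]
277 139
207 79
```

View pics/w4c.png

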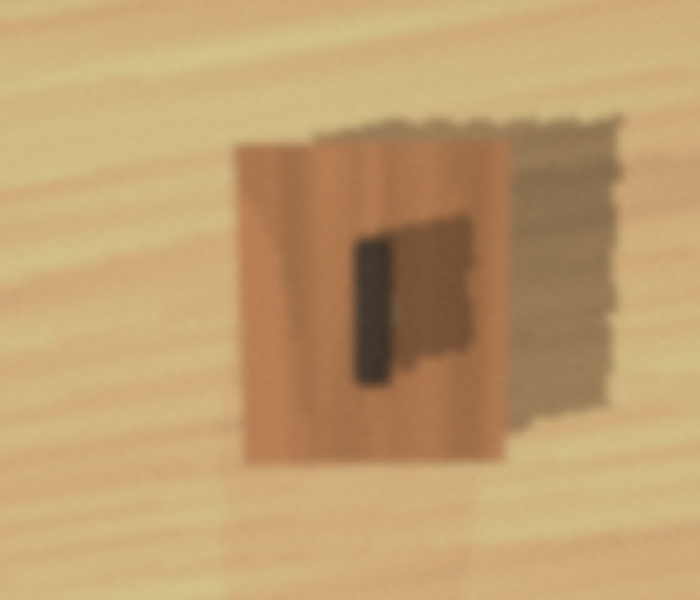

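Run:
```python
from h import *
print(ray("wrist",(281.6,141.1),.08)); to([.4625,-.2592,.055])
```

```text
[ 0.46271294 -0.25939688  0.08      ]
from [ 0.4004 -0.2499  0.2207] [ 1.7998e+02 -1.0000e-02 -9.2300e+00] tool mm [ 62.8  -0.8 165.7] norm 177.0
```

Call:
send_rows --pt "60 20 -0.3 15 0 0 0" --pt "60 20 -0.3 20 0 0 0" --pt "60 22.8 -0.3 25 0 0 0" --pt "60 0 0 30 0 0 0" --pt "60 0 0 30 0 0 0" --pt "60 0 0 25 0 0 0" --pt "60 0 0 15 0 0 0" --pt "60 0 0 5.5 0 0 0" --pt "60 0 0 0 0 0 0" --pt "60 0 0 0 0 0 0"

```text
time_s: 11.2
tool_pos: [0.4633, -0.26, 0.0563]
tool_rot: [179.9, -0.1, -9.3]
force: [0.1, -0.2, 1.4]
grip_width: 0.06
```

Call:
send_rows --pt "0 0 0 0 0 0 0" --pt "0 0 0 0 0 0 0" --pt "0 0 0 0 0 0 0" --pt "0 0 0 0 0 0 0" --pt "0 0 0 0 0 0 0" --pt "0 0 0 0 0 0 0" --pt "0 0 0 0 0 0 0" --pt "0 0 0 0 0 0 0" --pt "0 0 0 0 0 0 0" --pt "0 0 0 0 0 0 0" --grip_force 10

```text
time_s: 12.2
tool_pos: [0.4623, -0.2595, 0.055]
tool_rot: [180.0, 0.0, -9.3]
force: [0.1, -0.1, 0.5]
grip_width: 0.008
```

Call:
send_rows --pt "0 0 0 0 0 0 0" --pt "0 0 0 0 0 0 0" --pt "0 0 0 -5 0 0 0" --pt "0 0 0 -10 0 0 0" --pt "0 0 0 -20 0 0 0" --pt "0 0 0 -40 0 0 0" --pt "0 0 0 -40 0 0 0" --pt "0 0 0 -30 0 0 0" --pt "0 0 0 0 0 0 -0.1" --pt "0 0 0 0 0 0 -0.1" --pt "0 0 0 0 0 0 -0.115" --pt "0 0 0 0 0 0 0" --grip_force 55

```text
time_s: 13.4
tool_pos: [0.4625, -0.2595, 0.2011]
tool_rot: [179.9, -0.0, 8.7]
force: [-0.5, -0.2, 0.1]
grip_width: 0.0076
```

Run:
```python
from h import *
print(st()); im=env.read_camera("wrist"); cv2.imwrite("pics/w5.png",im[:,:,::-1])
to([.6516,-.013,.2]); to([.55,-.028,.2])
print(proj("wrist",env.get_obs()["tool_pos"]), env.get_obs()["qpos"])
for d in env.regions_of("wrist","key"): print(d["confidence"],d["rect"])
```

```text
(13.4, array([ 0.46253303, -0.25953555,  0.20107788]), array([ 1.79946899e+02, -4.89573613e-02,  8.72148474e+00]), array([-0.47127068, -0.18998271,  0.0707753 ]), 0.00756505472266868)
from [ 0.4625 -0.2596  0.2009] [ 1.7995e+02 -4.0000e-02  8.5700e+00] tool mm [ 223.7 -215.6    0.9] norm 311.0
from [ 0.4625 -0.2596  0.2009] [ 1.7995e+02 -4.0000e-02  8.5700e+00] tool mm [ 121.  -215.9    0.8] norm 248.0
[282.07978    257.40201606] [ 46.89858854   5.58357538 -21.70011103 101.25271156   2.16570556
  73.50803757 -56.75404941]
0.63 [274.6, 230.1, 292.7, 273.0]
```

View pics/w5.png

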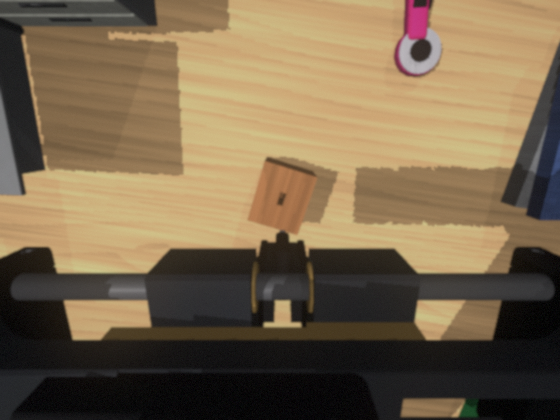

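Call:
send_rows --pt "0 19.6 -26.9 0 0 0 0" --pt "0 19.6 -26.9 0 0 0 0" --pt "0 19.6 -26.9 0 0 0 0" --pt "0 19.6 -26.9 0 0 0 0" --pt "0 19.6 -26.9 0 0 0 0" --pt "0 19.6 -26.9 0 0 0 0" --pt "0 19.6 -26.9 0 0 0 0" --pt "0 19.6 -26.9 0 0 0 0" --pt "0 0 0 0 0 0 0" --pt "0 0 0 0 0 0 0" --pt "0 0 0 0 0 0 0"

```text
time_s: 14.6
tool_pos: [0.5845, -0.0247, 0.1999]
tool_rot: [179.9, 0.0, 8.5]
force: [0.6, -0.2, -0.2]
grip_width: 0.0078
```

Run:
```python
from h import *
print(st()); k=env.get_calibration("wrist"); im=env.read_camera("wrist")
u,v=proj("wrist",[.6516,-.013,.122],k); print("lock",u,v)
o=env.get_obs(); Rt=R.from_euler("xyz",o["tool_rot"],degrees=True)
for q in ([0,0,.039],[.003,0,.039],[-.003,0,.039],[.006,0,.032]): print("tip",q,proj("wrist",o["tool_pos"]+Rt.apply(q),k))
cv2.imwrite("pics/w6c.png",cv2.resize(im[110:260,190:380,::-1],(760,600),interpolation=2))
for uv in [(u,v)]: print(ray("wrist",uv,.122,k))
```

```text
(14.6, array([ 0.58447321, -0.02465384,  0.19993209]), array([1.79942287e+02, 3.93418040e-02, 8.54654139e+00]), array([ 0.56248038, -0.21157722, -0.1544736 ]), 0.0077676307169428326)
lock 280.078373560488 137.79640200719388
tip [0, 0, 0.039] [282.48658099 234.88707158]
tip [0.003, 0, 0.039] [282.48659698 231.04759969]
tip [-0.003, 0, 0.039] [282.48656512 238.6970955 ]
tip [0.006, 0, 0.032] [282.49136041 230.41429013]
[ 0.6516 -0.013   0.122 ]
```

View pics/w6c.png

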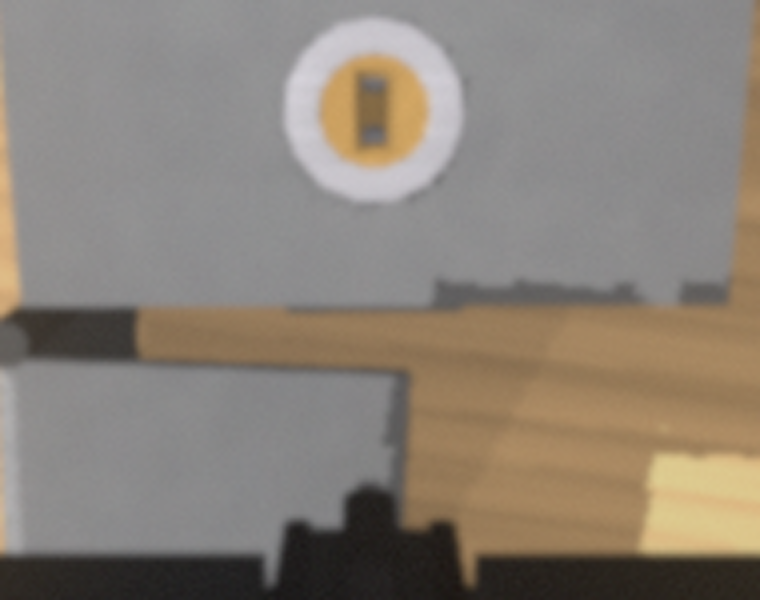

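Run:
```python
from h import *
k=env.get_calibration("wrist"); o=env.get_obs(); Rt=R.from_euler("xyz",o["tool_rot"],degrees=True); print(o["tool_pos"])
p=ray("wrist",(282.8,137.2),.122,k); print(p); 
for q in ([.015,-.004,.005],[.015,.004,.005],[.015,0,-.025],[.006,.002,.005]): print(q,proj("wrist",o["tool_pos"]+Rt.apply(q),k))
a,b=ray("wrist",(190+22/4,110+307/4),.12,k),ray("wrist",(190+728/4,110+303/4),.12,k); d=a-b;print(a,b,"yaw",np.degrees(np.arctan2(-d[0],d[1])),np.linalg.norm(d), "centre-lock", (a+b)/2+.04*np.array([np.cos(.152),np.sin(.152),0]))
to([p[0],p[1],.17])
```

```text
[ 0.58444796 -0.02491654  0.19995274]
[ 0.65236644 -0.01539484  0.122     ]
[0.015, -0.004, 0.005] [275.50057689 231.32800957]
[0.015, 0.004, 0.005] [288.61919495 231.32171334]
[0.015, 0, -0.025] [282.00473369 251.36545575]
[0.006, 0.002, 0.005] [285.30666975 245.04479089]
[0.60122738 0.05165273 0.12      ] [ 0.62406788 -0.09589189  0.12      ] yaw 8.799765292401242 0.14930205905951918 centre-lock [ 0.65218644 -0.01606297  0.12      ]
from [ 0.5844 -0.0249  0.2   ] [1.7995e+02 3.0000e-02 8.5200e+00] tool mm [68.6  0.6 29.9] norm 75.0
```

Call:
send_rows --pt "0 17.1 0.1 0 0 0 -0.004" --pt "0 17.1 0.1 0 0 0 0" --pt "0 17.1 0.1 10 0 0 0" --pt "0 17.1 0.1 20 0 0 0" --pt "0 0 0 0 0 0 0" --pt "0 0 0 0 0 0 0" --pt "0 0 0 0 0 0 0"

```text
time_s: 15.35
tool_pos: [0.6522, -0.0138, 0.171]
tool_rot: [180.0, -0.0, 8.9]
force: [-0.1, -0.2, 0.1]
grip_width: 0.0074
```

Run:
```python
from h import *
print(st()); k=env.get_calibration("wrist"); im=env.read_camera("wrist")
print("lock",proj("wrist",[.6522,-.0148,.122],k))
cv2.imwrite("pics/w7c.png",cv2.resize(im[170:290,210:360,::-1],(750,600),interpolation=2))
```

```text
(15.35, array([ 0.65219934, -0.01380225,  0.17102886]), array([ 1.79955078e+02, -3.60171219e-02,  8.85290654e+00]), array([-0.09457886, -0.1619732 ,  0.13413153]), 0.007446063861052915)
lock [283.38459278 230.43990641]
```

View pics/w7c.png

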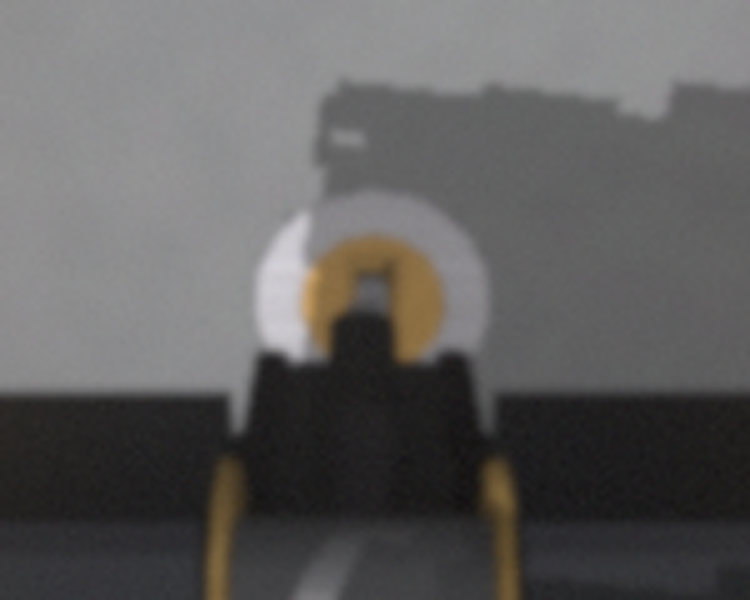

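Call:
send_rows --pt "0 0 1.2 0 0 0 0" --pt "0 0 0 4 0 0 0" --pt "0 0 0 4 0 0 0" --pt "0 0 0 3 0 0 0" --pt "0 0 0 3 0 0 0" --pt "0 0 0 0 0 0 0"

```text
time_s: 16.0
tool_pos: [0.6523, -0.0143, 0.1553]
tool_rot: [180.0, 0.1, 8.9]
force: [-0.2, -2.0, -1.0]
grip_width: 0.0078
```

Call:
send_rows --pt "0 0 0 3 0 0 0" --pt "0 0 0 3 0 0 0" --pt "0 0 0 2 0 0 0" --pt "0 0 0 2 0 0 0" --pt "0 0 0 0 0 0 0"

```text
time_s: 16.5
tool_pos: [0.6521, -0.0147, 0.1457]
tool_rot: [180.0, 0.1, 8.9]
force: [-2.1, -2.1, 0.6]
grip_width: 0.0077
```

Call:
send_rows --pt "0 0 0 3 0 0 0" --pt "0 0 0 3 0 0 0" --pt "0 0 0 3 0 0 0" --pt "0 0 0 0 0 0 0"

```text
time_s: 16.9
tool_pos: [0.6526, -0.0148, 0.1379]
tool_rot: [179.9, -0.0, 8.9]
force: [-3.0, -3.6, 3.6]
grip_width: 0.0079
```

Call:
send_rows --pt "0 0 0 3 0 0 0" --pt "0 0 0 3 0 0 0" --pt "0 0 0 3 0 0 0" --pt "0 0 0 0 0 0 0"

```text
time_s: 17.3
tool_pos: [0.6526, -0.0147, 0.1298]
tool_rot: [179.9, -0.0, 8.9]
force: [-3.7, -2.6, 5.0]
grip_width: 0.0078
```

Call:
send_rows --pt "0 0 0 2 0 0 0" --pt "0 0 0 1.5 0 0 0" --pt "0 0 0 0 0 0 0"

```text
time_s: 17.6
tool_pos: [0.6527, -0.0147, 0.1268]
tool_rot: [179.9, -0.0, 8.9]
force: [-6.8, -3.4, 13.3]
grip_width: 0.0075
```

Call:
send_rows --pt "0 -0.7 0.3 1 0 0 0" --pt "0 0 0 1 0 0 0" --pt "0 0 0 0 0 0 0"

```text
time_s: 17.9
tool_pos: [0.6527, -0.0147, 0.1267]
tool_rot: [179.9, -0.1, 8.9]
force: [-7.5, -2.2, 20.1]
grip_width: 0.0077
```

Call:
send_rows --pt "0 -0.7 0 1 0 0 0" --pt "0 0 0 1 0 0 0" --pt "0 0 0 0 0 0 0" --pt "0 0 0 0 0 0 0"

```text
time_s: 18.3
tool_pos: [0.6528, -0.0147, 0.1267]
tool_rot: [179.9, -0.2, 8.9]
force: [-10.2, -2.6, 27.2]
grip_width: 0.0075
```

Run:
```python
from h import *
print(st()); k=env.get_calibration("wrist"); im=env.read_camera("wrist")
o=env.get_obs(); Rt=R.from_euler("xyz",o["tool_rot"],degrees=True)
print(proj("wrist",o["tool_pos"]+Rt.apply([.015,0,.005]),k),proj("wrist",o["tool_pos"]+Rt.apply([.015,0,0]),k), o["qpos"])
cv2.imwrite("pics/w8c.png",cv2.resize(im[170:290,210:360,::-1],(750,600),interpolation=2))
```

```text
(18.3, array([ 0.65278053, -0.0146606 ,  0.12665302]), array([179.85557389,  -0.24247248,   8.91173952]), array([-10.15901808,  -2.58568047,  27.15243192]), 0.007510874995796686)
[282.0699119  231.33488272] [282.06181446 234.20846633] [ 23.14117744  25.06599145 -31.48737548  88.79450084  13.78477281
  69.75353979 -91.76750816]
```

View pics/w8c.png

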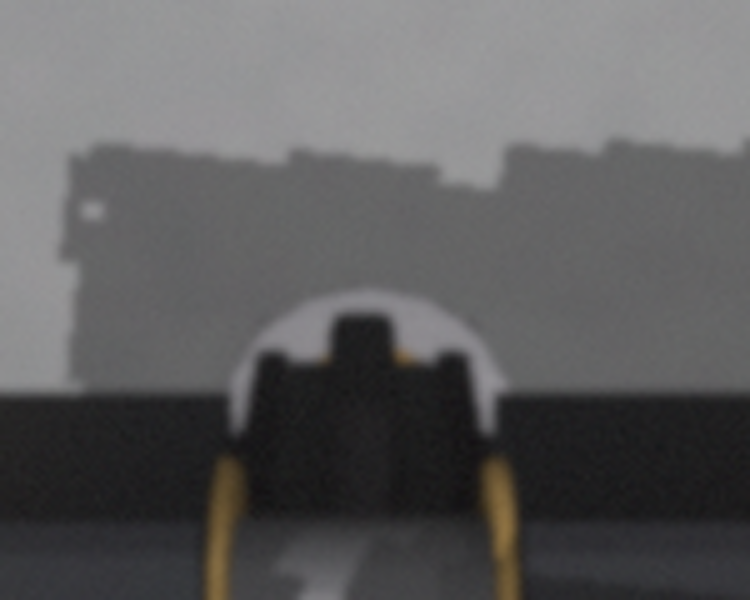

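The key is home: the TCP stays at 0.1267 under a 27 N push, and the head hasn't slipped in the fingers. The last joint is at -92°, though, and clockwise takes it towards its -154° limit. I'll let go, rotate the gripper half a turn and re-grip the key before turning.

Call:
send_rows --pt "0 1.4 0 -4.3 0 0 0" --pt "0 0 0 0 0 0 0" --pt "30 0 0 0 0 0 0" --pt "30 0 0 0 0 0 0" --pt "30 0 0 0 0 0 0" --pt "30 0 0 0 0 0 0"

```text
time_s: 18.95
tool_pos: [0.6526, -0.0139, 0.1242]
tool_rot: [-180.0, 0.0, 9.0]
force: [-0.0, -0.7, -0.7]
grip_width: 0.0275
```

Call:
send_rows --pt "40 0 0 -10 0 0 0" --pt "40 0 0 -30 0 0 0" --pt "40 0 0 -30 0 0 0" --pt "40 0 0 0 0 0 -0.149" --pt "40 0 0 0 0 0 -0.149" --pt "40 0 0 0 0 0 -0.149" --pt "40 0 0 0 0 0 -0.149" --pt "40 0 0 0 0 0 -0.149" --pt "40 0 0 0 0 0 -0.149" --pt "40 0 0 0 0 0 -0.149" --pt "40 0 0 0 0 0 -0.149" --pt "40 0 0 0 0 0 -0.149"

```text
time_s: 20.15
tool_pos: [0.6529, -0.0144, 0.1956]
tool_rot: [180.0, -0.0, 86.1]
force: [0.1, -0.3, 0.6]
grip_width: 0.04
```

Call:
send_rows --pt "40 0 0 0 0 0 -0.149" --pt "40 0 0 0 0 0 -0.149" --pt "40 0 0 0 0 0 -0.149" --pt "40 0 0 0 0 0 -0.149" --pt "40 0 0 0 0 0 -0.149" --pt "40 0 0 0 0 0 -0.149" --pt "40 0 0 0 0 0 -0.149" --pt "40 0 0 0 0 0 -0.149" --pt "40 0 0 0 0 0 -0.149" --pt "40 0 0 0 0 0 -0.149" --pt "40 0 0 0 0 0 -0.149" --pt "40 0 0 0 0 0 0"

```text
time_s: 21.35
tool_pos: [0.6529, -0.0146, 0.1952]
tool_rot: [180.0, 0.0, 179.7]
force: [-0.2, 0.2, 0.1]
grip_width: 0.04
```

Run:
```python
from h import *
print(st(), env.get_obs()["qpos"]); to([.6526,-.0147,.127])
c="scene"; im=env.read_camera(c); u,v=proj(c,[.652,-.0147,.137]).astype(int); print(u,v)
for d in env.regions_of(c,"key")[:2]: print(d["confidence"],d["rect"])
print("pred",proj(c,[.652,-.0147,.122]),proj(c,[.652,-.0147,.152]))
```

```text
(21.35, array([ 0.65291588, -0.01458119,  0.19522288]), array([1.79966123e+02, 1.97177784e-02, 1.79668998e+02]), array([-0.18564968,  0.15132845,  0.08263017]), 0.03999730935255683) [ 42.71334572  32.53264286 -62.64871419  83.23352362  28.84573851
  81.57298052  69.31398856]
from [ 0.6529 -0.0146  0.1952] [1.7997e+02 2.0000e-02 1.7967e+02] tool mm [ 0.3 -0.2 68.2] norm 68.0
231 189
0.65 [227.6, 186.4, 233.3, 199.8]
pred [231.35306604 193.99651153] [230.73356653 185.8685081 ]
```

Call:
send_rows --pt "40 0 0 0 0 0 -0.08" --pt "40 0 0 0 0 0 -0.08" --pt "40 0.3 -0.2 0 0 0 0" --pt "40 0 0 25 0 0 0" --pt "40 0 0 25 0 0 0" --pt "40 0 0 18 0 0 0" --pt "0 0 0 0 0 0 0" --pt "0 0 0 0 0 0 0" --pt "0 0 0 0 0 0 0" --pt "0 0 0 0 0 0 0" --pt "0 0 0 0 0 0 0" --pt "0 0 0 0 0 0 0" --grip_force 20

```text
time_s: 22.65
tool_pos: [0.6529, -0.0146, 0.1278]
tool_rot: [-180.0, 0.1, -171.2]
force: [0.8, -0.4, 2.3]
grip_width: 0.0079
```

Call:
send_rows --pt "0 0 0 0 0 0 0" --pt "0 0 0 0 0 0 0" --pt "0 0 0 0 0 0 0" --grip_force 55

```text
time_s: 22.95
tool_pos: [0.6529, -0.0146, 0.1277]
tool_rot: [-180.0, 0.1, -171.2]
force: [0.1, -1.2, 5.1]
grip_width: 0.0077
```

Call:
send_rows --pt "0 0 0 1.5 0 0 0" --pt "0 0 0 1.5 0 0 0" --pt "0 0 0 1 0 0 0" --pt "0 0 0 0 0 0 0"

```text
time_s: 23.35
tool_pos: [0.6532, -0.0145, 0.1275]
tool_rot: [-179.9, 0.1, -171.2]
force: [-7.0, -2.3, 23.5]
grip_width: 0.0077
```

Seated: no travel under 23 N. I'll ease the push and turn.

Call:
send_rows --pt "0 0 0 -2.2 0 0 0" --pt "0 0 0 0 0 0 0.1" --pt "0 0 0 0 0 0 0.1" --pt "0 0 0 0 0 0 0.1" --pt "0 0 0 0 0 0 0"

```text
time_s: 23.85
tool_pos: [0.6532, -0.0149, 0.1276]
tool_rot: [-179.9, 0.1, 171.5]
force: [-3.0, -1.1, 13.2]
grip_width: 0.0079
```

Call:
send_rows --pt "0 0 0 0 0 0 0.12" --pt "0 0 0 0 0 0 0.12" --pt "0 0 0 0 0 0 0.12" --pt "0 0 0 0 0 0 0.12" --pt "0 0 0 0 0 0 0.12" --pt "0 0 0 0 0 0 0"

```text
time_s: 24.45
tool_pos: [0.6533, -0.0155, 0.1276]
tool_rot: [-180.0, 0.2, 137.1]
force: [-2.3, -1.8, 12.7]
grip_width: 0.0075
```

Run:
```python
from h import *
o=env.get_obs(); print(st(), o["qpos"],o["wrist_torque"])
```

```text
(24.45, array([ 0.65331787, -0.01553357,  0.12764822]), array([-179.99269553,    0.20205344,  137.07735007]), array([-2.32468828, -1.76312245, 12.68710778]), 0.007472062856705617) [ 37.22269717  31.35427225 -52.22117306  88.01713763  25.63054207
  73.11003308  28.64438935] [-0.44046169  0.50027318  0.02145704]
```

Call:
send_rows --pt "0 0 0 0 0 0 0.12" --pt "0 0 0 0 0 0 0.12" --pt "0 0 0 0 0 0 0.12" --pt "0 0 0 0 0 0 0.12" --pt "0 0 0 0 0 0 0.12" --pt "0 0 0 0 0 0 0.06" --pt "0 0 0 0 0 0 0" --pt "0 0 0 0 0 0 0"

```text
time_s: 25.25
tool_pos: [0.653, -0.0162, 0.1276]
tool_rot: [179.9, 0.2, 99.4]
force: [-3.1, -3.2, 12.8]
grip_width: 0.0075
```

Run:
```python
from h import *
o=env.get_obs(); print(st(), o["qpos"],o["wrist_torque"])
```

```text
(25.25, array([ 0.65299338, -0.01619247,  0.1276114 ]), array([179.93766857,   0.19469475,  99.39542856]), array([-3.08806006, -3.1937853 , 12.75892246]), 0.007497415903257141) [ 32.63583812  28.70394278 -44.98171929  88.17911237  21.14526143
  71.79808512  -6.07016934] [-0.65317302  0.73852915  0.03792817]
```

Call:
send_rows --pt "0 0 0 0 0 0 0.04" --pt "0 0 0 0 0 0 0.03" --pt "0 0 0 0 0 0 0" --pt "0 0 0 0 0 0 0" --pt "0 0 0 0 0 0 0" --pt "0 0 0 0 0 0 0"

```text
time_s: 25.85
tool_pos: [0.6529, -0.0162, 0.1276]
tool_rot: [179.9, 0.2, 95.4]
force: [-3.3, -3.5, 13.7]
grip_width: 0.0075
```

Run:
```python
from h import *
o=env.get_obs(); print(st(),o["wrist_torque"])
im=env.read_camera("scene"); cv2.imwrite("pics/s9.png",cv2.resize(im[130:280,140:340,::-1],(800,600),interpolation=2))
```

```text
(25.85, array([ 0.65288299, -0.01615742,  0.12763024]), array([179.9377309 ,   0.18016029,  95.38850364]), array([-3.33939222, -3.53702894, 13.69238994]), 0.0075378965742341625) [-0.65706667  0.91163367  0.04894035]
```

View pics/s9.png

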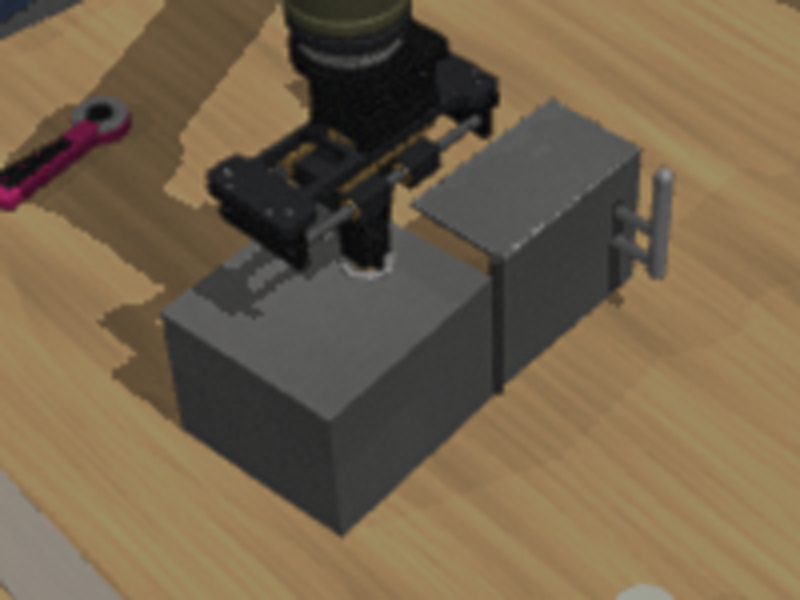

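The door stands open and the gripper holds the key in the lock, turned 93° at the tool. I'll hold briefly and then hand in.

Call:
send_rows --pt "0 0 0 0 0 0 0" --pt "0 0 0 0 0 0 0" --pt "0 0 0 0 0 0 0" --pt "0 0 0 0 0 0 0" --pt "0 0 0 0 0 0 0" --pt "0 0 0 0 0 0 0"

```text
time_s: 26.5
tool_pos: [0.6529, -0.0162, 0.1276]
tool_rot: [179.9, 0.2, 95.4]
force: [-3.6, -2.4, 13.9]
grip_width: 0.0081
```

Run:
```python
from h import *
o=env.get_obs(); print(st(),o["wrist_torque"]); print(env.sign_off())
```

```text
(26.5, array([ 0.65286751, -0.0161811 ,  0.12761524]), array([1.79938754e+02, 1.79323267e-01, 9.53864150e+01]), array([-3.55903795, -2.38863455, 13.88078327]), 0.008093210723191467) [-0.69634841  0.92948353  0.09714853]
the job is handed in; nothing more can be done
None
```

I opened the door to about 1.6 rad, took the key from the block, and pushed it home in the lock. I then turned it clockwise and handed in at 26.5 s (limit 61 s) while still gripping it. The hand-in reports no verdict.

- **Regrip:** after the key was home I had to let go and re-grip it half a turn round. Turning from the first grip would have run the last joint past its limit. I pushed it in again before turning.
- **Key home:** the first push reached 27 N with no further travel, and the push after the regrip reached 23.5 N, also without travel. The last height reading puts the shoulder at the mouth of the lock, and a 14 N downward push was held.
- **Lock turned:** the tool has turned 1.63 rad. The key has up to 0.1 rad of play, so the cylinder should be at about 1.53 rad or more. I could not measure the cylinder directly.
- **Grip and door:** the grip was set to 55 N on the 8 mm head, and the last scene picture shows the door open.
- **Bystanders:** the arm never went near the ruler, cutter or spool, but I did not re-measure their positions at the end.
- **Small disagreement:** the tool drifted about 1.5 mm sideways during the turn, which is inside the 4 mm limit.

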